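# Add a slotted weight to the hanger of the checking scale

## Task

Take the larger of the two slotted weights with handles that lie on the table and slide it sideways, slot first, onto the stem of the scale's hanger, then let it lie flat on the weight that is already there. It must sit fully home, with the stem at the bottom of its slot, and its slot must be turned at least a quarter turn away from the slot of the weight below. Leave the weight below on its foot and do not move the smaller weight or the crockery.

Things in the scene. Friction and masses are not known exactly. Their poses are not given: they have to be found in the camera images.
- large_centre (a point): Centre, at half thickness, of the larger slotted weight with a handle: plain aluminium disc 140 mm across, 10 mm thick, about 380 g (varies by a fifth), at first flat on the table. x points from the centre out through the mouth of its radial slot, z up. The slot is 15.5 mm wide with a flat bottom 6.5 mm behind the centre (at -x), and flares to 29.5 mm over its last 18 mm.
- large_mouth (a point): Middle of the slot's mouth on the rim of the larger weight, 70 mm from its centre along its x, at half thickness.
- large_handle (a point): Middle of the larger weight's handle grip, 74 mm from the disc's centre along -x and 38 mm above its mid-plane. The handle rises from the disc's top opposite the slot, 28 mm in from the rim, and leans outwards (to -x) 40 degrees from vertical: short steel shank, then a black grip 18 mm wide (along the disc's y), 14 mm thick, 56 mm long. Pinch it across the 18 mm with the gripper leaning along it. Axes as the disc's.
- small_centre (a point): Centre, at half thickness, of the smaller slotted weight with a handle: plain aluminium disc 104 mm across, 10 mm thick, about 210 g (varies by a fifth), at first flat on the table. x points from the centre out through the mouth of its radial slot, z up. The slot is 15.5 mm wide with a flat bottom 6.5 mm behind the centre (at -x), and flares to 29.5 mm over its last 18 mm.
- small_mouth (a point): Middle of the slot's mouth on the rim of the smaller weight, 52 mm from its centre along its x, at half thickness.
- small_handle (a point): Middle of the smaller weight's handle grip, 56 mm from the disc's centre along -x and 38 mm above its mid-plane. The handle rises from the disc's top opposite the slot, 28 mm in from the rim, and leans outwards (to -x) 40 degrees from vertical: short steel shank, then a black grip 18 mm wide (along the disc's y), 14 mm thick, 56 mm long. Pinch it across the 18 mm with the gripper leaning along it. Axes as the disc's.
- stem_foot (a point): On the axis of the hanger's upright stem, at the top of its round foot (80 mm across), 85 mm above the table. The stem is a rigid steel rod 12 mm across that runs from the foot up into the scale head, so weights come on only from the side. x points from the stem to the stand's post (26 mm thick, 160 mm away, 400 mm high, on a 12 mm plate that begins 80 mm from the stem). All fixed.
- head_bottom (a point): Middle of the underside of the round white scale head, straight above the stem foot, 245 mm above the table. The head is 116 mm across and 100 mm high and overhangs the weights, so an upright gripper holding a weight's handle would strike it: lean the gripper outwards, as the handle leans.
- loaded_centre (a point): Centre, at half thickness, of the slotted weight already on the hanger, lying on the foot around the stem: a disc 140 mm across and 10 mm thick with the same slot but no handle; its top is 95 mm above the table. It is loose (360 g). x points from the centre out through the mouth of its slot, z up.
- cup_a: Bystander: white ceramic cup, 76 mm across and 85 mm high; origin at the middle of its underside, z up.
- cup_b: Bystander: white ceramic cup, 76 mm across and 85 mm high; origin at the middle of its underside, z up.
- cup_c: Bystander: white ceramic cup, 76 mm across and 85 mm high; origin at the middle of its underside, z up.
- dish_a: Bystander: small black dish, 86 mm across and 32 mm high; origin at the middle of its underside, z up.
- dish_b: Bystander: small black dish, 86 mm across and 32 mm high; origin at the middle of its underside, z up.
- jug: Bystander: clear plastic measuring jug, 110 mm across and 150 mm high, handle at its +y side; origin at the middle of its underside, z up.
There are look-alikes about, which are no part of the job. Leave any brown, green or purple look-alike of the part that bears loaded_centre alone.

How it is judged:
By the outcome, as a careful person would: the job done as asked, in the order asked, and still so for the second after the job is handed in, with the robot touching nothing.
It also fails if it takes over 35 s, if anything falls off the work surface, if the arm or the gripper's body presses on something with over 40 N, if the wrist force passes 120 N, or if a joint passes its speed limit or range.

## Robot

A 7-joint arm with a two-finger parallel gripper is mounted at the origin on the work surface. World frame = base frame: x ahead of the robot, y to its left, z up, the work surface at z = 0. Lengths are in mm, angles in rad, forces in N, time in s.
With the tool pointing down it reaches from about 400 to 900 mm from the base axis. Payload 5.5 kg.
Tool frame: the origin (TCP) lies between the finger pads; the fingertips stand 25 mm ahead of it and the grasp point (between the pads) lies 6 mm ahead of it; z points along the fingers, y is the line along which they close (so a half turn about z gives the same grasp; the last joint's range is limited). The gripper opens to 85 mm and grips with 20 to 120 N. Pads are 22 mm wide; open, the fingers measure 114 mm over their backs; the gripper's body (76 mm by 85 mm) begins 54 mm behind the grasp point. The pads swing forward as they close: fully open they stand 13 mm farther back than shut.
Start: joints at [1.51, 0.501, -0.427, 1.55, 0.221, 1.138, -0.21], TCP at [206.843, -616.21, 256.31] pointing down, gripper open.
Joint ranges: [-2.88, 2.88], [-0.31, 2.03], [-1.54, 1.56], [0.2, 2.42], [-1.41, 4.55], [0.19, 2.02], [-2.57, 2.57]. Speed limits (rad/s): [2.57, 2.57, 3.14, 3.14, 3.14, 3.14, 3.14].

## Interface

Orientations are given as [roll, pitch, yaw] about the fixed x, y, z axes, in that order (R = Rz(yaw) Ry(pitch) Rx(roll)).
In Python, from rig import telemetry, viewer, sign_off gives the robot as it stands. The module is installed in compiled form; this text tells all that it offers.
- The arm moves only by the tool play_rows, never from a script. Its argument "deltas" is a list of rows, each an object with "hand": the closure in counts, from 0 (fully open) to 255 (shut); "slide": the shift along the tool's x, y, z in mm, a list of three; "dr": the turn, a rotation vector about the tool's x, y, z in degrees, a list of three. In form: [{"hand": hand, "slide": [x, y, z], "dr": [ax, ay, az]}, ...]. A call has 1 to 8 rows; each row is the pose to reach, as a shift and turn from the pose commanded when the call began, along the tool's axes at that moment; what a row does not reach only later rows make up. A row lasts 1/12 s, in which the tool goes at most 41.7 mm and 7.16 degrees, less where a joint would pass 70% of its speed; a pose out of reach is approached as far as the arm can. A call with a gripper value outside its range is refused whole. The fingers move at their own pace and stop on an object; "force" is the grip in N (left out, the last holds). Time passes only in rows, so rows that repeat a pose let the fingers close. It gives the time, the measured TCP pose, the force, the opening and the grip force at its end, in the units of the state.
- telemetry.read_state(): the state, without advancing time (a new reading comes with each control period).
- viewer.camera(name): name is "side" or "top"; returns the picture (480x640x3 uint8, red, green, blue); there is no depth.
- viewer.camera_params(name): a dict with "K" (3x3 intrinsics, pixels), "k1" (the pictures are not rectified: a ray, as slopes to the right and down, at radius r is drawn at 1 + k1 r^2 times it, then the intrinsics apply), "rvec" (rotation vector, rad) and "tvec" (3), from world to camera coordinates, as OpenCV has them. Camera axes: x right, y down, z forward; pixel columns grow to the right and rows downward; lengths in mm; the calibration is good to about 2 mm. A picture is of the moment at which its call begins. camera_params takes no time and is no camera call.
- sign_off(): hands the job in; it is judged then, once.
The state is a dict: "time_s": time; "q": joint angles; "dq": joint speeds; "joint_efforts": joint torques, N m; "tcp_pos": TCP position; "tool_rot": TCP orientation; "force": force on the tool from outside, world axes, zero at the start; "moment": the same for the moment, N m; "finger_gap": finger opening in mm; "grip_force": force on a finger pad.
Only numpy, scipy, OpenCV 4.12 (cv2) and the standard library are available. Lean on these libraries where they do the work, as an engineer would, in place of code of your own. Each camera call takes 0.05 s, during which the arm holds its last target. There are 200 camera calls.

## Working session

There is one attempt and no reset: what is moved stays moved. The work goes in short steps, Python scripts to look and compute and a tool call to move; the robot and the scene stay as the last step left them, time stands still between calls to the robot, and variables do not carry over. Pictures are saved under pics/ and viewed, at most 10 in all, crops included, and the job is handed in when it is done.

Besides the shell and the picture viewer there is one more tool, called after ">>>" as name(argument=value, ...), one argument or row to a line, values as JSON. play_rows: Moves the arm, as the interface text tells. Its arguments: {"type":"object","properties":{"deltas":{"type":"array","items":{"type":"object","properties":{"hand":{"type":"number"},"slide":{"type":"array","items":{"type":"number"}},"dr":{"type":"array","items":{"type":"number"}}}}},"force":{"type":"number"}},"required":["deltas"]}

```bash
mkdir -p pics; python3 - <<'E'
from rig import telemetry, viewer
import cv2
for n in("top","side"):
    cv2.imwrite(f"pics/{n}0.png",viewer.camera(n)[:,:,::-1]); print(n,viewer.camera_params(n))
s=telemetry.read_state();print(s["time_s"],s["tcp_pos"],s["tool_rot"],s["finger_gap"])
E
```

```text
top {'K': array([[457.17242307,   0.        , 317.930193  ],
       [  0.        , 457.17242307, 241.12801146],
       [  0.        ,   0.        ,   1.        ]]), 'k1': -0.046331289218758516, 'rvec': array([ 2.23829263, -2.18097548,  0.08083497]), 'tvec': array([ -64.77420143,  493.95598451, 1444.92575383])}
side {'K': array([[595.21667588,   0.        , 317.98360159],
       [  0.        , 595.21667588, 251.73515813],
       [  0.        ,   0.        ,   1.        ]]), 'k1': -0.0541856004106219, 'rvec': array([ 2.25691831, -0.08647718,  0.04013594]), 'tvec': array([-481.04014482,  143.89703149, 1671.08908229])}
0.1 [ 206.61600128 -615.66459599  255.36641877] [-3.13982626e+00 -6.34949189e-05  3.23894574e-01] 85.39154912529632
```

View pics/top0.png

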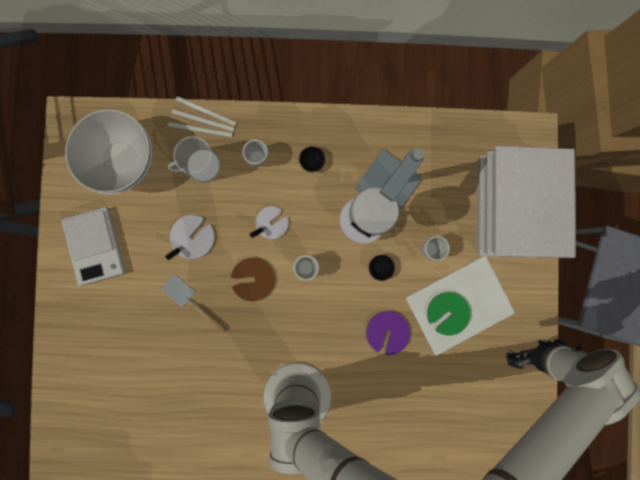

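View pics/side0.png

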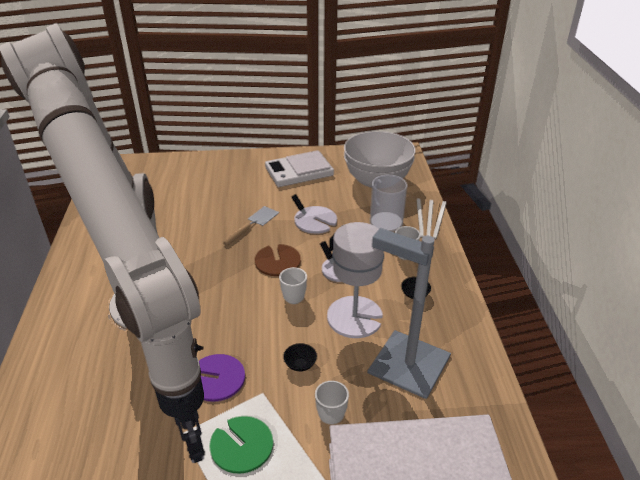

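The top view shows the large weight at about (192,237) with its handle at (172,254), the small weight at (271,223), and the scale head at (375,211) with its post towards (418,155). I'll enlarge crops of these.

```bash
cat > h.py <<'E'
import numpy as np,cv2
from rig import viewer,telemetry
P={n:viewer.camera_params(n) for n in("top","side")}
def proj(n,X):
    p=P[n];d=np.array([p["k1"],0,0,0,0])
    return cv2.projectPoints(np.float64(X).reshape(-1,1,3),p["rvec"],p["tvec"],p["K"],d)[0][:,0]
def ray(n,uv):
    p=P[n];d=np.array([p["k1"],0,0,0,0])
    x=cv2.undistortPoints(np.float64(uv).reshape(-1,1,2),p["K"],d)[:,0]
    R=cv2.Rodrigues(p["rvec"])[0];D=np.c_[x,np.ones(len(x))]@R
    return -R.T@p["tvec"],D
def at_z(n,uv,z):
    c,D=ray(n,uv);return c+D*((z-c[2])/D[:,2])[:,None]
E
python3 - <<'E'
import cv2,numpy as np
t=cv2.imread("pics/top0.png");s=cv2.imread("pics/side0.png")
def crop(i,x,y,w,h,k): return cv2.resize(i[y:y+h,x:x+w],None,fx=k,fy=k,interpolation=cv2.INTER_CUBIC)
a=np.hstack([crop(t,152,205,80,60,5),crop(t,330,180,80,60,5)])
b=np.hstack([crop(s,280,180,80,60,5),crop(s,315,280,80,60,5)])
cv2.imwrite("pics/crop0.png",np.vstack([a,b]))
E
```

```text
(no output)
```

View pics/crop0.png

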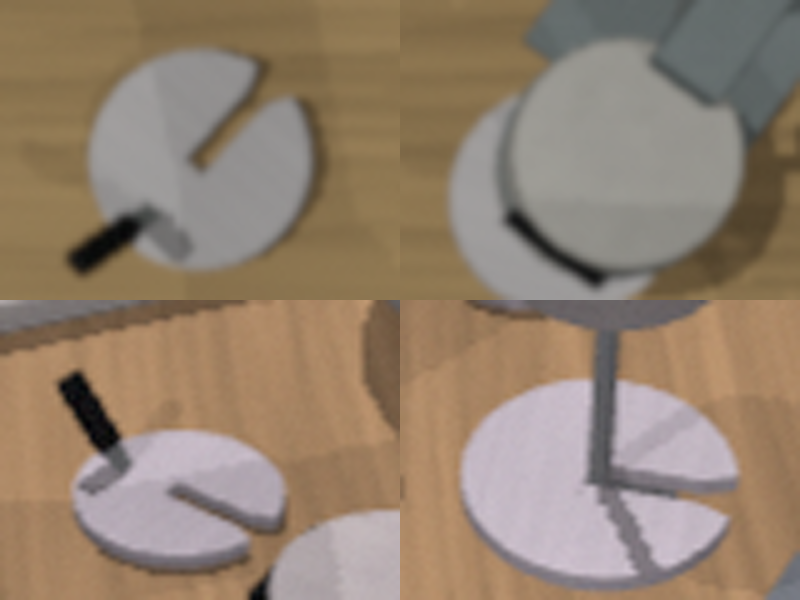

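```bash
python3 - <<'E'
from h import *
np.set_printoptions(precision=1,suppress=True)
T=lambda *p:[(152+(x+.5)/5-.5,205+(y+.5)/5-.5) for x,y in p]
S=lambda *p:[(280+(x+.5)/5-.5,180+(y-300+.5)/5-.5) for x,y in p]
TH=lambda *p:[(330+(x-400+.5)/5-.5,180+(y+.5)/5-.5) for x,y in p]
SH=lambda *p:[(315+(x-400+.5)/5-.5,280+(y-300+.5)/5-.5) for x,y in p]
print("large top-view L,R,T,B",at_z("top",T((88,158),(314,158),(201,47),(201,269)),10)[:,:2])
print("mouth corners, slot bottom",at_z("top",T((262,62),(297,97),(190,160),(203,168)),10)[:,:2])
print("handle tip top",at_z("top",T((78,262)),60)[:,:2], "tip side",at_z("side",S((69,378)),60)[:,:2])
print("large side L,R,T,B",at_z("side",S((73,490),(286,495),(178,431)),10)[:,:2])
print("side mouth",at_z("side",S((283,515),(250,540)),10)[:,:2],"bottom",at_z("side",S((167,489),(185,485)),10)[:,:2])
print("head",at_z("top",TH((512,154),(743,154),(628,38),(628,270)),345)[:,:2])
print("stem foot side",at_z("side",SH((600,478)),95)[:,:2],"loaded L R T",at_z("side",SH((461,475),(740,490),(600,380)),95)[:,:2])
print("loaded mouth",at_z("side",SH((738,480),(728,518)),95)[:,:2])
print("post",at_z("top",[(418,155)],400)[:,:2],at_z("side",[(411,362)],12)[:,:2])
for n,uv in(("cup_c?",(436,248)),("cup",(306,268)),("cup",(255,152))): print(n,at_z("top",[uv],85)[0,:2])
for n,uv in(("dish",(381,267)),("dish",(312,159))): print(n,at_z("top",[uv],32)[0,:2])
print("small",at_z("top",[(271,223),(257,233)],10)[:,:2])
print("jug",at_z("top",[(192,157)],150)[:,:2])
E
```

```text
large top-view L,R,T,B [[498.7 421.9]
 [502.5 278. ]
 [571.5 352.7]
 [430.  347.2]]
mouth corners, slot bottom [[563.  313.4]
 [541.2 290.2]
 [499.2 356.8]
 [494.3 348.4]]
handle tip top [[432.2 410.4]] tip side [[432.4 418.3]]
large side L,R,T,B [[431.1 360.4]
 [571.  343.9]
 [505.3 422.7]]
side mouth [[566.8 322.1]
 [542.8 296.7]] bottom [[493.2 356.7]
 [505.4 360.2]]
head [[ 557.9 -125.9]
 [ 561.2 -241. ]
 [ 617.5 -182.5]
 [ 501.9 -184.7]]
stem foot side [[ 561.  -185.1]] loaded L R T [[ 491.3 -177.5]
 [ 630.2 -198.9]
 [ 569.9 -114. ]]
loaded mouth [[ 630.3 -191.9]
 [ 621.2 -217.7]]
post [[ 688.7 -275.5]] [[ 695.4 -278.4]]
cup_c? [ 480.6 -411.6]
cup [409.8 -16.2]
cup [759.3 149. ]
dish [ 418.2 -252.3]
dish [755.1 -26. ]
small [[549.5  99.3]
 [516.4 142.9]]
jug [[723.8 323.6]]
```

The crops agree with each other and with the given sizes:

| Item | Estimate |
|---|---|
| Large weight centre | about (500.5, 352), yaw about -42° |
| Stem | about (560, -184) |
| Loaded slot | about -19° |
| Post direction | about -35°, 160 mm away as specified |

I'll place the large weight at yaw -120°, so its handle points to the stem's +60° side. First I'll move over to the weight.

```bash
cat >> h.py <<'E'
from scipy.spatial.transform import Rotation as Ro
def toolR(yaw,lean=40):  # yaw (deg) of disc x; tool leans along handle
    u=np.r_[np.cos(np.radians(yaw)),np.sin(np.radians(yaw)),0];k=np.r_[0,0,1.]
    c,s=np.cos(np.radians(lean)),np.sin(np.radians(lean))
    z=s*u-c*k;x=-c*u-s*k
    return np.c_[x,np.cross(z,x),z]
def tcp_for(c,yaw,R): # disc centre -> TCP
    u=np.r_[np.cos(np.radians(yaw)),np.sin(np.radians(yaw)),0]
    return np.array(c)-74*u+[0,0,38]-6*R[:,2]
def plan(p,R):
    s=telemetry.read_state();R0=Ro.from_euler("xyz",s["tool_rot"]).as_matrix()
    d=R0.T@(np.array(p)-s["tcp_pos"]);dr=np.degrees(Ro.from_matrix(R0.T@R).as_rotvec())
    print("t",s["time_s"],"q",np.round(s["q"],2),"F",np.round(s["force"],1),"slide",d.round(1),"dr",dr.round(1),"rows",round(max(np.linalg.norm(d)/41.7,np.linalg.norm(dr)/7.16),1))
E
python3 - <<'E'
from h import *
R=toolR(-42);p=tcp_for([500.5,352,5],-42,R);print(p)
plan([400,-250,330],toolR(60-90-0,0)@np.eye(3))
plan([400,-250,330],Ro.from_euler("xyz",[np.pi,0,np.radians(70)]).as_matrix())
E
```

```text
[442.6411772  404.09631805  47.59626666]
t 0.1 q [ 1.51  0.5  -0.43  1.55  0.22  1.14 -0.21] F [ 0.3 -0.2  1. ] slide [ 299.7 -285.2  -74.1] dr [-0.000e+00 -1.000e-01 -1.314e+02] rows 18.4
t 0.1 q [ 1.51  0.5  -0.43  1.55  0.22  1.14 -0.21] F [ 0.3 -0.2  1. ] slide [ 299.7 -285.2  -74.1] dr [ -0.1  -0.  -51.4] rows 10.1
```

>>> play_rows(
  deltas=[
    {"hand": 0, "slide": [300, -285, -74], "dr": [0, 0, -51]},
    {"hand": 0, "slide": [300, -285, -74], "dr": [0, 0, -51]},
    {"hand": 0, "slide": [300, -285, -74], "dr": [0, 0, -51]},
    {"hand": 0, "slide": [300, -285, -74], "dr": [0, 0, -51]},
    {"hand": 0, "slide": [300, -285, -74], "dr": [0, 0, -51]},
    {"hand": 0, "slide": [300, -285, -74], "dr": [0, 0, -51]},
    {"hand": 0, "slide": [300, -285, -74], "dr": [0, 0, -51]},
    {"hand": 0, "slide": [300, -285, -74], "dr": [0, 0, -51]},
  ],
)

```text
time_s: 0.77
tcp_pos: [360.7, -324.2, 315.0]
tool_rot: [-3.141, 0.0, 1.22]
force: [1.1, 0.4, -0.3]
finger_gap: 85.7
grip_force: 0.0
```

```bash
python3 - <<'E'
from h import *
print(telemetry.read_state()["tcp_pos"])
plan([430,0,330],Ro.from_euler("xyz",[np.pi,0,np.radians(100)]).as_matrix())
E
```

```text
[ 360.73894775 -324.2076008   315.01418609]
t 0.7667 q [ 1.38  0.18 -0.78  1.87  0.14  1.15  0.2 ] F [ 1.1  0.4 -0.3] slide [328.3 -46.3 -15. ] dr [ -0.   -0.  -30.1] rows 8.0
```

>>> play_rows(
  deltas=[
    {"hand": 0, "slide": [328, -46, -15], "dr": [0, 0, -30]},
    {"hand": 0, "slide": [328, -46, -15], "dr": [0, 0, -30]},
    {"hand": 0, "slide": [328, -46, -15], "dr": [0, 0, -30]},
    {"hand": 0, "slide": [328, -46, -15], "dr": [0, 0, -30]},
    {"hand": 0, "slide": [328, -46, -15], "dr": [0, 0, -30]},
    {"hand": 0, "slide": [328, -46, -15], "dr": [0, 0, -30]},
    {"hand": 0, "slide": [328, -46, -15], "dr": [0, 0, -30]},
    {"hand": 0, "slide": [328, -46, -15], "dr": [0, 0, -30]},
  ],
)

```text
time_s: 1.43
tcp_pos: [431.6, -0.7, 330.2]
tool_rot: [3.141, 0.002, 1.738]
force: [0.8, -0.8, -0.7]
finger_gap: 85.3
grip_force: 0.0
```

```bash
python3 - <<'E'
from h import *
R=toolR(-42);p=tcp_for([500.5,352,5],-42,R)
print(telemetry.read_state()["tcp_pos"],p-120*R[:,2])
plan([400,300,300],toolR(-42,20))
E
```

```text
[431.60611897  -0.72797393 330.18277026] [385.31906288 455.70938161 139.52159983]
t 1.4333 q [ 1.06  0.05 -1.14  1.96  0.06  1.16  0.07] F [ 0.8 -0.8 -0.7] slide [301.9  18.7  29.6] dr [ -6.7 -19.1 -38. ] rows 7.3
```

>>> play_rows(
  deltas=[
    {"hand": 0, "slide": [302, 19, 30], "dr": [-6.7, -19.1, -38]},
    {"hand": 0, "slide": [302, 19, 30], "dr": [-6.7, -19.1, -38]},
    {"hand": 0, "slide": [302, 19, 30], "dr": [-6.7, -19.1, -38]},
    {"hand": 0, "slide": [302, 19, 30], "dr": [-6.7, -19.1, -38]},
    {"hand": 0, "slide": [302, 19, 30], "dr": [-6.7, -19.1, -38]},
    {"hand": 0, "slide": [302, 19, 30], "dr": [-6.7, -19.1, -38]},
    {"hand": 0, "slide": [302, 19, 30], "dr": [-6.7, -19.1, -38]},
    {"hand": 0, "slide": [302, 19, 30], "dr": [-6.7, -19.1, -38]},
  ],
)

```text
time_s: 2.1
tcp_pos: [399.7, 298.9, 299.1]
tool_rot: [-3.14, 0.35, 2.411]
force: [0.3, -0.0, 1.0]
finger_gap: 85.4
grip_force: 0.0
```

```bash
python3 - <<'E'
from h import *
R=toolR(-42);p=tcp_for([500.5,352,5],-42,R)
print(telemetry.read_state()["tcp_pos"],p-120*R[:,2])
plan(p-120*R[:,2],R)
E
```

```text
[399.72895737 298.89345608 299.09533204] [385.31906288 455.70938161 139.52159983]
t 2.1 q [ 0.09  0.39 -1.23  1.9   0.73  1.31 -0.57] F [ 0.3 -0.   1. ] slide [163.1 107.3 110.3] dr [ -0.  -20.    0.1] rows 5.4
```

>>> play_rows(
  deltas=[
    {"hand": 110, "slide": [163, 107, 110], "dr": [0, -20, 0]},
    {"hand": 110, "slide": [163, 107, 110], "dr": [0, -20, 0]},
    {"hand": 110, "slide": [163, 107, 110], "dr": [0, -20, 0]},
    {"hand": 110, "slide": [163, 107, 110], "dr": [0, -20, 0]},
    {"hand": 110, "slide": [163, 107, 110], "dr": [0, -20, 0]},
    {"hand": 110, "slide": [163, 107, 110], "dr": [0, -20, 0]},
    {"hand": 110, "slide": [163, 107, 110], "dr": [0, -20, 0]},
  ],
)

```text
time_s: 2.68
tcp_pos: [383.1, 457.8, 135.8]
tool_rot: [-3.136, 0.695, 2.416]
force: [-1.0, -1.1, -0.6]
finger_gap: 48.9
grip_force: 0.0
```

```bash
python3 - <<'E'
from h import *
R=toolR(-42);p=tcp_for([500.5,352,5],-42,R)
s=telemetry.read_state();print(s["tcp_pos"],p-120*R[:,2])
plan(p-40*R[:,2],R);plan(p,R)
t=viewer.camera("top");c=cv2.imwrite("pics/pre.png",cv2.resize(t[190:290,130:250,::-1],None,fx=5,fy=5,interpolation=cv2.INTER_CUBIC))
E
```

```text
[383.09537043 457.77028027 135.75469667] [385.31906288 455.70938161 139.52159983]
t 2.6833 q [-0.67  0.88 -0.86  1.68  1.15  1.57 -1.1 ] F [-1.  -1.1 -0.6] slide [-5. -0. 79.] dr [-0.1 -0.2  0.3] rows 1.9
t 2.6833 q [-0.67  0.88 -0.86  1.68  1.15  1.57 -1.1 ] F [-1.  -1.1 -0.6] slide [ -5.2   0.  119. ] dr [-0.1 -0.2  0.3] rows 2.9
```

View pics/pre.png

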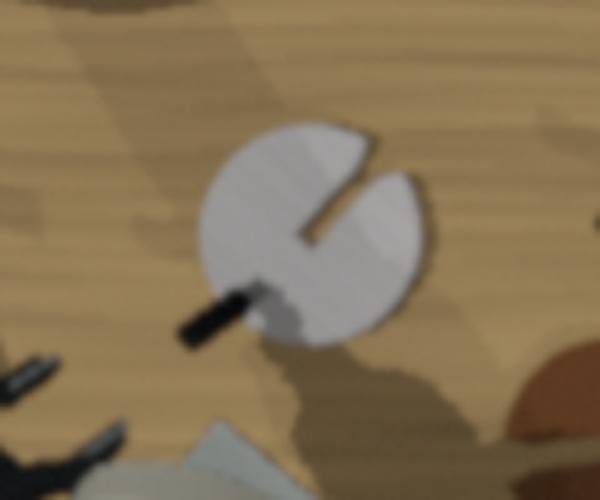

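The fingertips, at (58,362) and (122,430) in the crop, straddle the handle's line. I'll advance along the handle.

>>> play_rows(
  deltas=[
    {"hand": 110, "slide": [-5, 0, 30], "dr": [0, 0, 0]},
    {"hand": 110, "slide": [-5, 0, 55], "dr": [0, 0, 0]},
    {"hand": 110, "slide": [-5, 0, 75], "dr": [0, 0, 0]},
    {"hand": 110, "slide": [-5, 0, 75], "dr": [0, 0, 0]},
  ],
)

```text
time_s: 3.07
tcp_pos: [427.1, 415.5, 84.0]
tool_rot: [-3.136, 0.7, 2.406]
force: [-0.0, -0.8, 0.6]
finger_gap: 48.6
grip_force: 0.0
```

```bash
python3 - <<'E'
from h import *
R=toolR(-42);p=tcp_for([500.5,352,5],-42,R)
plan(p,R)
t=viewer.camera("top");s=viewer.camera("side")
f=lambda i:cv2.resize(i[:,:,::-1],None,fx=5,fy=5,interpolation=cv2.INTER_CUBIC)
cv2.imwrite("pics/pre2.png",np.hstack([f(t[210:290,140:220]),f(s[150:230,270:350])]))
for n in("top","side"): print(n,proj(n,[[*q] for q in (telemetry.read_state()["tcp_pos"]+25*R[:,2],)]))
E
```

```text
t 3.0667 q [-0.6   0.92 -0.8   1.74  1.23  1.48 -1.12] F [-0.  -0.8  0.6] slide [ 8.8  2.2 40.2] dr [-0.4  0.1 -0.1] rows 1.0
top [[166.99701553 255.38884287]]
side [[294.87061075 194.76967005]]
```

View pics/pre2.png

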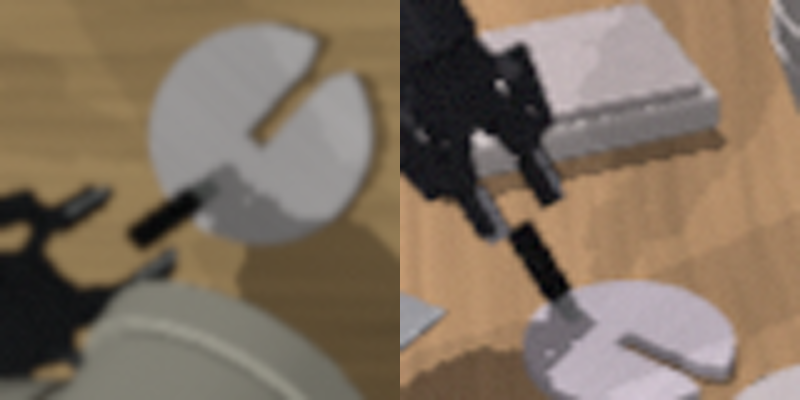

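The fingers straddle the handle in both views. I'll re-read the settled pose.

```bash
python3 - <<'E'
from h import *
R=toolR(-42);p=tcp_for([500.5,352,5],-42,R)
plan(p,R)
E
```

```text
t 3.1667 q [-0.6   0.92 -0.81  1.74  1.23  1.48 -1.12] F [-0.   0.2 -0. ] slide [ 7.2  0.2 45.2] dr [-0.1 -0.1 -0.1] rows 1.1
```

>>> play_rows(
  deltas=[
    {"hand": 110, "slide": [6, 0, 15], "dr": [0, 0, 0]},
    {"hand": 110, "slide": [6, 0, 32], "dr": [0, 0, 0]},
    {"hand": 110, "slide": [6, 0, 45], "dr": [0, 0, 0]},
    {"hand": 110, "slide": [6, 0, 45], "dr": [0, 0, 0]},
    {"hand": 110, "slide": [6, 0, 45], "dr": [0, 0, 0]},
  ],
)

```text
time_s: 3.58
tcp_pos: [443.2, 403.0, 47.7]
tool_rot: [-3.14, 0.697, 2.407]
force: [-0.3, 0.5, 0.8]
finger_gap: 48.7
grip_force: 0.0
```

```bash
python3 - <<'E'
from h import *
R=toolR(-42);p=tcp_for([500.5,352,5],-42,R)
t=viewer.camera("top");s=viewer.camera("side")
plan(p,R)
f=lambda i:cv2.resize(i[:,:,::-1],None,fx=5,fy=5,interpolation=cv2.INTER_CUBIC)
cv2.imwrite("pics/g.png",np.hstack([f(t[210:290,140:220]),f(s[150:230,270:350])]))
E
```

```text
t 3.6833 q [-0.59  0.97 -0.77  1.75  1.28  1.43 -1.14] F [ 0.8 -1.2 -0.1] slide [ 0.4 -0.5  1.1] dr [ 0.  -0.2 -0.1] rows 0.0
```

View pics/g.png

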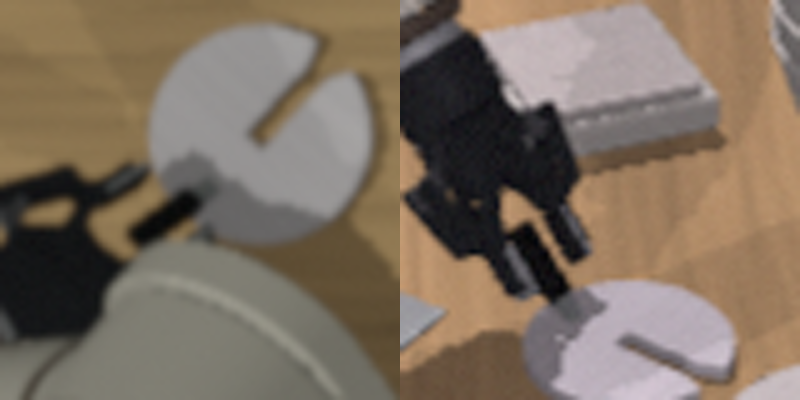

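The handle is between the fingers, at (165,215) in the left crop and (540,260) in the right. I'll close on it.

>>> play_rows(
  deltas=[
    {"hand": 255, "slide": [0, 0, 0], "dr": [0, 0, 0]},
    {"hand": 255, "slide": [0, 0, 0], "dr": [0, 0, 0]},
    {"hand": 255, "slide": [0, 0, 0], "dr": [0, 0, 0]},
    {"hand": 255, "slide": [0, 0, 0], "dr": [0, 0, 0]},
    {"hand": 255, "slide": [0, 0, 0], "dr": [0, 0, 0]},
    {"hand": 255, "slide": [0, 0, 0], "dr": [0, 0, 0]},
  ],
  force=100,
)

```text
time_s: 4.18
tcp_pos: [442.4, 404.8, 49.2]
tool_rot: [3.14, 0.696, 2.407]
force: [-3.2, 0.7, 5.8]
finger_gap: 16.8
grip_force: 97.8
```

```bash
python3 - <<'E'
from h import *
s=telemetry.read_state();print(s["finger_gap"],s["grip_force"],s["force"],s["moment"],s["tcp_pos"])
p=s["tcp_pos"];R=Ro.from_euler("xyz",s["tool_rot"]).as_matrix()
plan(p+[0,0,200],R)
E
```

```text
16.78546424214765 97.80001401901245 [-3.22374146  0.66703742  5.808528  ] [-0.32989938  0.70763662 -0.38001298] [442.35757379 404.79060092  49.18582072]
t 4.1833 q [-0.59  0.97 -0.77  1.75  1.28  1.43 -1.14] F [-3.2  0.7  5.8] slide [-128.2    0.2 -153.5] dr [0. 0. 0.] rows 4.8
```

>>> play_rows(
  deltas=[
    {"hand": 255, "slide": [-13, 0, -15], "dr": [0, 0, 0]},
    {"hand": 255, "slide": [-32, 0, -38], "dr": [0, 0, 0]},
    {"hand": 255, "slide": [-55, 0, -65], "dr": [0, 0, 0]},
    {"hand": 255, "slide": [-78, 0, -93], "dr": [0, 0, 0]},
    {"hand": 255, "slide": [-100, 0, -119], "dr": [0, 0, 0]},
    {"hand": 255, "slide": [-118, 0, -141], "dr": [0, 0, 0]},
    {"hand": 255, "slide": [-128, 0, -153], "dr": [0, 0, 0]},
    {"hand": 255, "slide": [-128, 0, -153], "dr": [0, 0, 0]},
  ],
)

```text
time_s: 4.85
tcp_pos: [443.4, 405.8, 251.2]
tool_rot: [3.133, 0.695, 2.402]
force: [0.5, 0.4, -2.5]
finger_gap: 16.6
grip_force: 98.0
```

```bash
python3 - <<'E'
from h import *
t=viewer.camera("top");s=viewer.camera("side")
st=telemetry.read_state();print(st["tcp_pos"],st["tool_rot"],st["finger_gap"],st["force"])
# expected outline of the disc if held rigid & level as modelled
R=Ro.from_euler("xyz",st["tool_rot"]).as_matrix();R0=toolR(-42)
u=np.r_[np.cos(np.radians(-42)),np.sin(np.radians(-42)),0];v=np.r_[-u[1],u[0],0]
A=R@R0.T; c0=-tcp_for([0,0,0],-42,R0)  # centre rel TCP in nominal world orientation
out=[]
a=np.radians(np.arange(0,360,3))
rim=np.r_[[70*np.cos(x)*u+70*np.sin(x)*v for x in a]]+[0,0,5]
for n,i in(("top",t),("side",s)):
    i=i[:,:,::-1].copy();q=proj(n,st["tcp_pos"]+(rim+c0)@A.T)
    m=q.mean(0).astype(int);x0,y0=m-[40,40]
    j=cv2.resize(i[y0:y0+80,x0:x0+80],None,fx=5,fy=5,interpolation=cv2.INTER_CUBIC)
    for p in (q-[x0,y0]+.5)*5: cv2.circle(j,tuple(int(z) for z in p),1,(0,0,255),-1)
    out.append(j);print(n,x0,y0)
cv2.imwrite("pics/lift.png",np.hstack(out))
E
```

```text
[442.76247957 403.78866987 246.82896166] [3.1411297  0.6952738  2.40723038] 17.050230432387057 [ 0.18197341 -0.65979977 -3.43102306]
top 133 192
side 275 126
```

View pics/lift.png

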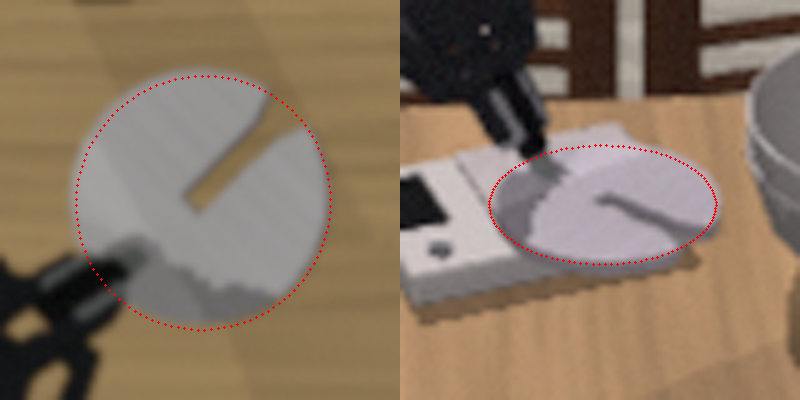

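The disc is held level and rigid: the predicted outline matches within about 1 px in both views. Next I'll carry it to just outside the stem on the +60° side.

```bash
cat >> h.py <<'E'
STEM=np.array([560.,-184]);PSI=-120
def at(off,z,psi=PSI):  # disc centre off mm out from home
    u=np.r_[np.cos(np.radians(psi)),np.sin(np.radians(psi))];c=STEM+(0.5-off)*u
    R=toolR(psi);return tcp_for([*c,z],psi,R),R
E
python3 - <<'E'
from h import *
R=toolR(-80);plan(tcp_for([560,140,205],-80,R),R)
p,R=at(150,190);print(p);plan(p,R)
E
```

```text
t 4.95 q [-0.49  0.69 -0.91  1.7   1.09  1.59 -0.89] F [ 0.2 -0.7 -3.4] slide [-155.9  -69.4  129. ] dr [24.4 -0.2 29.1] rows 5.3
[673.67836283  12.89670014 232.59626666]
t 4.95 q [-0.49  0.69 -0.91  1.7   1.09  1.59 -0.89] F [ 0.2 -0.7 -3.4] slide [-323.6 -135.5  288.5] dr [50.  -0.2 59.8] rows 10.9
```

>>> play_rows(
  deltas=[
    {"hand": 255, "slide": [-10, -5, 9], "dr": [2, 0, 2]},
    {"hand": 255, "slide": [-35, -16, 29], "dr": [5, 0, 6]},
    {"hand": 255, "slide": [-65, -29, 54], "dr": [10, 0, 12]},
    {"hand": 255, "slide": [-95, -42, 79], "dr": [14, 0, 17]},
    {"hand": 255, "slide": [-125, -55, 104], "dr": [19, 0, 23]},
    {"hand": 255, "slide": [-156, -69, 129], "dr": [24.4, 0, 29]},
    {"hand": 255, "slide": [-156, -69, 129], "dr": [24.4, 0, 29]},
    {"hand": 255, "slide": [-156, -69, 129], "dr": [24.4, 0, 29]},
  ],
)

```text
time_s: 5.62
tcp_pos: [549.6, 210.7, 246.0]
tool_rot: [-3.136, 0.701, 1.736]
force: [0.0, 0.3, -3.6]
finger_gap: 16.7
grip_force: 98.1
```

```bash
python3 - <<'E'
from h import *
p,R=at(150,190);plan(p,R)
E
```

```text
t 5.6167 q [-0.23  0.71 -0.75  1.57  0.91  1.67 -1.03] F [ 0.   0.3 -3.6] slide [-156.1   90.7  148.7] dr [25.1  0.2 30.2] rows 5.6
```

>>> play_rows(
  deltas=[
    {"hand": 255, "slide": [-10, 6, 10], "dr": [2, 0, 2]},
    {"hand": 255, "slide": [-35, 20, 33], "dr": [6, 0, 7]},
    {"hand": 255, "slide": [-65, 38, 62], "dr": [10, 0, 12]},
    {"hand": 255, "slide": [-95, 55, 91], "dr": [15, 0, 18]},
    {"hand": 255, "slide": [-125, 73, 119], "dr": [20, 0, 24]},
    {"hand": 255, "slide": [-156, 91, 149], "dr": [25, 0, 30]},
    {"hand": 255, "slide": [-156, 91, 149], "dr": [25, 0, 30]},
    {"hand": 255, "slide": [-156, 91, 149], "dr": [25, 0, 30]},
  ],
)

```text
time_s: 6.28
tcp_pos: [675.9, 12.6, 231.3]
tool_rot: [3.139, 0.703, 1.05]
force: [0.1, -0.4, -2.7]
finger_gap: 16.8
grip_force: 98.3
```

```bash
python3 - <<'E'
from h import *
p,R=at(150,190);plan(p,R)
p,R=at(95,112);plan(p,R)
E
```

```text
t 6.2833 q [-0.    0.91 -0.55  1.14  0.79  1.83 -1.07] F [ 0.1 -0.4 -2.7] slide [-1.5 -2.1 -0.4] dr [0.2 0.3 0.1] rows 0.1
t 6.2833 q [-0.    0.91 -0.55  1.14  0.79  1.83 -1.07] F [ 0.1 -0.4 -2.7] slide [ 7.  -2.5 94.7] dr [0.2 0.3 0.1] rows 2.3
```

>>> play_rows(
  deltas=[
    {"hand": 255, "slide": [1, -1, 12], "dr": [0, 0, 0]},
    {"hand": 255, "slide": [3, -1, 36], "dr": [0, 0, 0]},
    {"hand": 255, "slide": [5, -2, 62], "dr": [0, 0, 0]},
    {"hand": 255, "slide": [7, -2, 84], "dr": [0, 0, 0]},
    {"hand": 255, "slide": [7, -2, 94], "dr": [0.2, 0.2, 0]},
    {"hand": 255, "slide": [7, -2, 94], "dr": [0.2, 0.2, 0]},
    {"hand": 255, "slide": [7, -2, 94], "dr": [0.2, 0.2, 0]},
  ],
)

```text
time_s: 6.87
tcp_pos: [645.4, -25.4, 157.3]
tool_rot: [-3.136, 0.694, 1.067]
force: [0.9, -0.2, -3.1]
finger_gap: 16.5
grip_force: 98.3
```

```bash
cat > ov.py <<'E'
from h import *
import sys
t=viewer.camera("top");s=viewer.camera("side")
st=telemetry.read_state();R=Ro.from_euler("xyz",st["tool_rot"]).as_matrix()
R0=toolR(0);c0=-tcp_for([0,0,0],0,R0);A=R@R0.T
a=np.radians(np.arange(13,348,3))
rim=np.c_[70*np.cos(a),70*np.sin(a),0*a+5]
sl=np.array([[68.4,14.75,5],[52,7.75,5],[20,7.75,5],[-6.5,7.75,5],[-6.5,-7.75,5],[20,-7.75,5],[52,-7.75,5],[68.4,-14.75,5]])
c=st["tcp_pos"]+A@c0;print("centre",c.round(1),"x",(A@[1,0,0]).round(3),"z",(A@[0,0,1]).round(3),"F",st["force"].round(1),"gap",st["finger_gap"].round(1))
rel=c[:2]-STEM;u=(A@[1,0,0])[:2];print("along",round(rel@u,1),"lateral",round(rel@[-u[1],u[0]],1))
p,RR=at(float(sys.argv[2]),float(sys.argv[3]));plan(p,RR)
out=[]
for n,i in(("top",t),("side",s)):
    i=i[:,:,::-1];W=lambda X:proj(n,st["tcp_pos"]+(np.array(X)+c0)@A.T)
    q=W(rim);x0,y0=proj(n,[[STEM[0]+20,STEM[1]+30,130]])[0].astype(int)-[40,50]
    j=cv2.resize(i[y0:y0+100,x0:x0+80],None,fx=5,fy=5,interpolation=cv2.INTER_CUBIC)
    k=lambda P:tuple(int(z) for z in (P-[x0,y0]+.5)*5)
    for P in q: cv2.circle(j,k(P),1,(0,0,255),-1)
    for P in W(sl): cv2.circle(j,k(P),1,(255,0,0),-1)
    for z in range(96,245,6):
        cv2.circle(j,k(proj(n,[[*STEM,z]])[0]),1,(0,255,0),-1)
    out.append(j)
cv2.imwrite(f"pics/{sys.argv[1]}.png",np.hstack(out))
E
python3 ov.py e1 70 106
```

```text
Traceback (most recent call last):
  File "ov.py", line 9, in <module>
    c=st["tcp_pos"]+A@c0;print("centre",c.round(1),"x",(A@[1,0,0]).round(3),"z",(A@[0,0,1]).round(3),"F",st["force"].round(1),"gap",st["finger_gap"].round(1))
                                                                                                                                    ^^^^^^^^^^^^^^^^^^^^^^
AttributeError: 'float' object has no attribute 'round'
```

```bash
sed -i 's/,"gap",st\["finger_gap"\].round(1)//' ov.py; python3 ov.py e1 70 106
```

```text
centre [608.9 -92.  115.9] x [-0.486 -0.874 -0.007] z [-0.002 -0.007  1.   ] F [ 0.3  0.9 -2.8]
along -104.2 lateral -1.9
t 7.0667 q [ 0.07  0.91 -0.54  1.31  0.81  1.67 -1.13] F [ 0.3  0.9 -2.8] slide [-19.8   4.3  30. ] dr [ 0.5 -0.4  0.8] rows 0.9
```

View pics/e1.png

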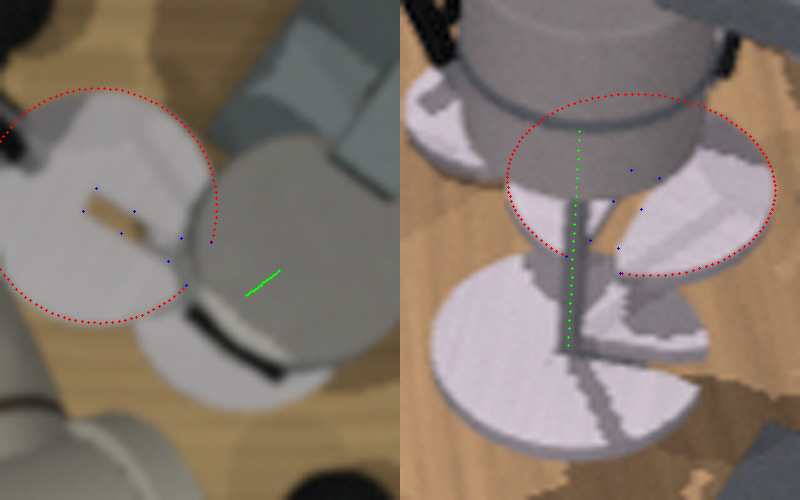

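The overlay agrees in both views: the disc rim and slot dots match the picture, and the green stem line runs through the stem from (568,346) to (575,200) in the side crop. I'll move in to the flare, correcting lateral and yaw.

>>> play_rows(
  deltas=[
    {"hand": 255, "slide": [-10, 4, 10], "dr": [0.5, -0.4, 0.8]},
    {"hand": 255, "slide": [-20, 4, 25], "dr": [0.5, -0.4, 0.8]},
    {"hand": 255, "slide": [-20, 4, 30], "dr": [0.5, -0.4, 0.8]},
    {"hand": 255, "slide": [-20, 4, 30], "dr": [0.5, -0.4, 0.8]},
    {"hand": 255, "slide": [-20, 4, 30], "dr": [0.5, -0.4, 0.8]},
    {"hand": 255, "slide": [-20, 4, 30], "dr": [0.5, -0.4, 0.8]},
  ],
)

```text
time_s: 7.57
tcp_pos: [632.7, -57.0, 147.8]
tool_rot: [-3.141, 0.699, 1.047]
force: [0.4, -0.2, -2.8]
finger_gap: 17.0
grip_force: 98.3
```

```bash
python3 ov.py e2 40 106
```

```text
centre [ 593.8 -124.2  105.3] x [-0.5   -0.866  0.001] z [0.001 0.    1.   ] F [-0.9 -0.1 -2.8]
along -68.7 lateral -0.6
t 7.6667 q [ 0.11  0.9  -0.53  1.37  0.82  1.63 -1.13] F [-0.9 -0.1 -2.8] slide [-22.9   0.6  18.2] dr [-0.   0.1  0. ] rows 0.7
```

>>> play_rows(
  deltas=[
    {"hand": 255, "slide": [-6, 0.6, 5], "dr": [0, 0, 0]},
    {"hand": 255, "slide": [-12, 0.6, 9], "dr": [0, 0, 0]},
    {"hand": 255, "slide": [-18, 0.6, 14], "dr": [0, 0, 0]},
    {"hand": 255, "slide": [-23, 0.6, 18], "dr": [0, 0, 0]},
    {"hand": 255, "slide": [-23, 0.6, 18], "dr": [0, 0, 0]},
    {"hand": 255, "slide": [-23, 0.6, 18], "dr": [0, 0, 0]},
  ],
)

```text
time_s: 8.17
tcp_pos: [617.9, -84.7, 148.9]
tool_rot: [-3.141, 0.701, 1.045]
force: [-0.1, 0.4, -2.1]
finger_gap: 16.7
grip_force: 98.4
```

```bash
python3 ov.py e3 8 105
```

```text
centre [ 579.2 -150.8  106.3] x [-0.501 -0.865  0.002] z [0.001 0.001 1.   ] F [-1.1  0.3 -4.2]
along -38.4 lateral 0.0
t 8.2667 q [ 0.15  0.87 -0.53  1.42  0.83  1.6  -1.12] F [-1.1  0.3 -4.2] slide [-22.9  -0.1  20.8] dr [-0.1  0.1 -0. ] rows 0.7
```

No lateral force, so the stem is running freely in the slot. I'll continue.

>>> play_rows(
  deltas=[
    {"hand": 255, "slide": [-6, 0, 5], "dr": [0, 0, 0]},
    {"hand": 255, "slide": [-12, 0, 10], "dr": [0, 0, 0]},
    {"hand": 255, "slide": [-18, 0, 15.5], "dr": [0, 0, 0]},
    {"hand": 255, "slide": [-23, 0, 20.5], "dr": [0, 0, 0]},
    {"hand": 255, "slide": [-23, 0, 20.5], "dr": [0, 0, 0]},
    {"hand": 255, "slide": [-23, 0, 20.5], "dr": [0, 0, 0]},
  ],
)

```text
time_s: 8.77
tcp_pos: [602.4, -111.3, 147.9]
tool_rot: [-3.141, 0.701, 1.045]
force: [0.0, -0.0, -3.5]
finger_gap: 16.3
grip_force: 98.3
```

```bash
python3 ov.py e4 0 104
```

```text
centre [ 563.8 -177.4  105.3] x [-0.501 -0.866  0.002] z [0.002 0.001 1.   ] F [ 0.6 -0.3 -2.9]
along -7.6 lateral 0.0
t 8.8667 q [ 0.19  0.84 -0.53  1.48  0.84  1.56 -1.11] F [ 0.6 -0.3 -2.9] slide [-5.5 -0.1  6.2] dr [-0.1  0.1 -0. ] rows 0.2
```

>>> play_rows(
  deltas=[
    {"hand": 255, "slide": [-2.5, 0, 2.3], "dr": [0, 0, 0]},
    {"hand": 255, "slide": [-4.5, 0, 4.2], "dr": [0, 0, 0]},
    {"hand": 255, "slide": [-6.2, 0, 5.4], "dr": [0, 0, 0]},
    {"hand": 255, "slide": [-6.2, 0, 5.4], "dr": [0, 0, 0]},
    {"hand": 255, "slide": [-6.2, 0, 5.4], "dr": [0, 0, 0]},
  ],
)

```text
time_s: 9.28
tcp_pos: [598.9, -116.9, 147.6]
tool_rot: [-3.141, 0.7, 1.047]
force: [0.5, 0.9, -3.3]
finger_gap: 16.9
grip_force: 98.5
```

```bash
python3 ov.py e5 0 104
```

```text
centre [ 559.8 -184.3  105.1] x [-0.501 -0.866  0.002] z [0.002 0.001 1.   ] F [ 1.   1.4 -2.9]
along 0.4 lateral 0.0
t 9.3833 q [ 0.2   0.84 -0.53  1.49  0.84  1.55 -1.11] F [ 1.   1.4 -2.9] slide [ 0.5 -0.1  0.9] dr [-0.1  0.1  0. ] rows 0.0
```

>>> play_rows(
  deltas=[
    {"hand": 255, "slide": [-0.8, 0, 0.6], "dr": [0, 0, 0]},
    {"hand": 255, "slide": [-1.5, 0, 1.3], "dr": [0, 0, 0]},
    {"hand": 255, "slide": [-1.5, 0, 1.3], "dr": [0, 0, 0]},
  ],
)

```text
time_s: 9.63
tcp_pos: [598.6, -117.1, 147.8]
tool_rot: [-3.141, 0.697, 1.048]
force: [2.7, 5.0, -1.7]
finger_gap: 16.6
grip_force: 98.9
```

```bash
python3 ov.py e6 0 100
```

```text
centre [ 559.8 -184.5  105.2] x [-0.499 -0.866 -0.001] z [-0.    -0.001  1.   ] F [ 2.4  4.9 -1.4]
along 0.6 lateral 0.0
t 9.7333 q [ 0.21  0.84 -0.53  1.5   0.84  1.55 -1.11] F [ 2.4  4.9 -1.4] slide [ 3.5 -0.   3.9] dr [ 0.  -0.1  0. ] rows 0.1
```

The stem is at the bottom of the slot: 5.5 N of push, and it stopped at 0.6 mm against 0.5 expected. I'll lower it.

>>> play_rows(
  deltas=[
    {"hand": 255, "slide": [0.7, 0, 0.8], "dr": [0, 0, 0]},
    {"hand": 255, "slide": [1.4, 0, 1.6], "dr": [0, 0, 0]},
    {"hand": 255, "slide": [2.1, 0, 2.5], "dr": [0, 0, 0]},
    {"hand": 255, "slide": [2.8, 0, 3.3], "dr": [0, 0, 0]},
    {"hand": 255, "slide": [2.8, 0, 3.3], "dr": [0, 0, 0]},
  ],
)

```text
time_s: 10.15
tcp_pos: [599.0, -117.2, 144.3]
tool_rot: [3.141, 0.698, 1.047]
force: [3.5, 6.3, 1.4]
finger_gap: 16.7
grip_force: 99.7
```

```bash
python3 ov.py e7 0 100
```

```text
centre [ 560.1 -184.7  101.6] x [-0.499 -0.866 -0.001] z [-0.001 -0.     1.   ] F [4.  5.6 2.1]
along 0.5 lateral 0.5
t 10.25 q [ 0.2   0.84 -0.53  1.5   0.84  1.55 -1.11] F [4.  5.6 2.1] slide [ 1.1 -0.4  1.2] dr [ 0.1 -0.   0. ] rows 0.0
```

>>> play_rows(
  deltas=[
    {"hand": 255, "slide": [0.5, 0, 0.6], "dr": [0, 0, 0]},
    {"hand": 255, "slide": [1.0, 0, 1.2], "dr": [0, 0, 0]},
    {"hand": 255, "slide": [1.0, 0, 1.2], "dr": [0, 0, 0]},
  ],
)

```text
time_s: 10.5
tcp_pos: [599.1, -117.1, 144.1]
tool_rot: [3.14, 0.699, 1.047]
force: [2.4, 6.6, 8.1]
finger_gap: 16.6
grip_force: 100.4
```

```bash
python3 ov.py e8 0 100
```

```text
centre [ 560.2 -184.7  101.6] x [-0.5   -0.866  0.   ] z [-0.001  0.001  1.   ] F [1.8 5.6 7.6]
along 0.5 lateral 0.5
t 10.6 q [ 0.2   0.84 -0.53  1.5   0.84  1.55 -1.12] F [1.8 5.6 7.6] slide [ 1.  -0.4  1.2] dr [ 0.1  0.  -0. ] rows 0.0
```

It's seated: pressing down gives more force with no more travel. I'll relieve the load slightly and release.

>>> play_rows(
  deltas=[
    {"hand": 255, "slide": [-0.5, 0, -0.6], "dr": [0, 0, 0]},
    {"hand": 255, "slide": [-0.5, 0, -0.6], "dr": [0, 0, 0]},
    {"hand": 110, "slide": [-0.5, 0, -0.6], "dr": [0, 0, 0]},
    {"hand": 110, "slide": [-0.5, 0, -0.6], "dr": [0, 0, 0]},
    {"hand": 110, "slide": [-0.5, 0, -0.6], "dr": [0, 0, 0]},
    {"hand": 110, "slide": [-0.5, 0, -0.6], "dr": [0, 0, 0]},
  ],
)

```text
time_s: 11.1
tcp_pos: [597.3, -120.0, 142.6]
tool_rot: [-3.141, 0.702, 1.046]
force: [0.3, -0.3, 0.3]
finger_gap: 48.8
grip_force: 0.0
```

```bash
python3 ov.py e9 0 101
```

```text
centre [ 558.3 -187.1  100.1] x [-0.501 -0.865  0.003] z [0.002 0.002 1.   ] F [ 0.3  0.3 -0. ]
along 3.6 lateral 0.1
t 11.2 q [ 0.21  0.84 -0.52  1.5   0.84  1.55 -1.11] F [ 0.3  0.3 -0. ] slide [ 1.5 -0.2 -2.8] dr [-0.1  0.2 -0. ] rows 0.1
```

View pics/e9.png

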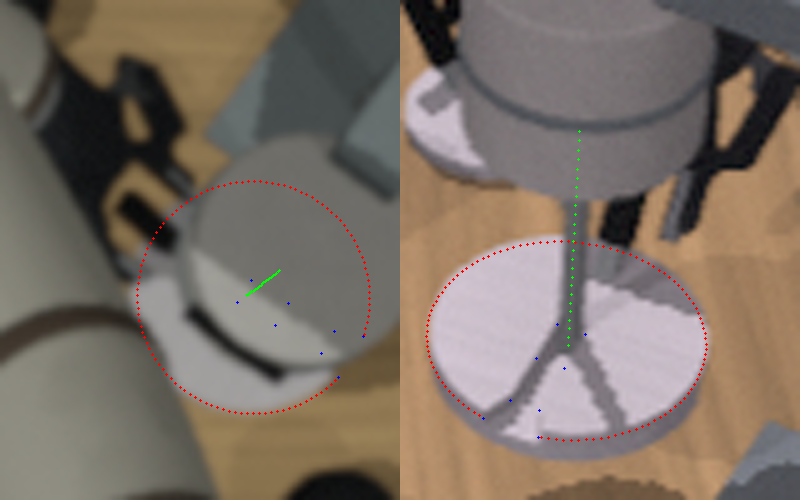

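The weight lies flat on the loaded one, with the stem in its slot and the slot running to (495,415) in the side crop. I'll retract along the handle.

>>> play_rows(
  deltas=[
    {"hand": 110, "slide": [0, 0, -10], "dr": [0, 0, 0]},
    {"hand": 110, "slide": [0, 0, -25], "dr": [0, 0, 0]},
    {"hand": 110, "slide": [0, 0, -50], "dr": [0, 0, 0]},
    {"hand": 110, "slide": [0, 0, -80], "dr": [0, 0, 0]},
    {"hand": 110, "slide": [0, 0, -110], "dr": [0, 0, 0]},
    {"hand": 110, "slide": [0, 0, -120], "dr": [0, 0, 0]},
    {"hand": 110, "slide": [0, 0, -120], "dr": [0, 0, 0]},
    {"hand": 110, "slide": [0, 0, -120], "dr": [0, 0, 0]},
  ],
)

```text
time_s: 11.87
tcp_pos: [636.7, -51.5, 234.5]
tool_rot: [-3.142, 0.7, 1.047]
force: [-0.7, -0.5, 0.0]
finger_gap: 48.4
grip_force: 0.0
```

```bash
python3 - <<'E'
from h import *
s=viewer.camera("side");t=viewer.camera("top");print(telemetry.read_state()["force"],telemetry.read_state()["tcp_pos"])
i=s[230:350,290:410,::-1];j=cv2.resize(i,None,fx=5,fy=5,interpolation=cv2.INTER_CUBIC)
u=np.r_[np.cos(np.radians(PSI)),np.sin(np.radians(PSI)),0];v=np.r_[-u[1],u[0],0]
c=np.r_[STEM,105]+.5*u
for X,col in [(c+70*np.cos(a)*u+70*np.sin(a)*v,(0,0,255)) for a in np.radians(range(13,348,3))]+[(c+a*u+b*v,(255,0,0)) for a,b in[(-6.5,7.75),(-6.5,-7.75),(20,7.75),(20,-7.75),(52,7.75),(52,-7.75)]]:
    q=(proj("side",[X])[0]-[290,230]+.5)*5;cv2.circle(j,tuple(int(z) for z in q),1,col,-1)
k=cv2.resize(t[::-1][::-1][130:290,160:460,::-1],(800,427))[:, :]
cv2.imwrite("pics/fin.png",np.vstack([cv2.resize(j,(600,600))[100:500],]))
E
```

```text
[-0.04367199  0.1338223  -0.16158672] [635.64420571 -53.39863293 233.13569313]
```

View pics/fin.png

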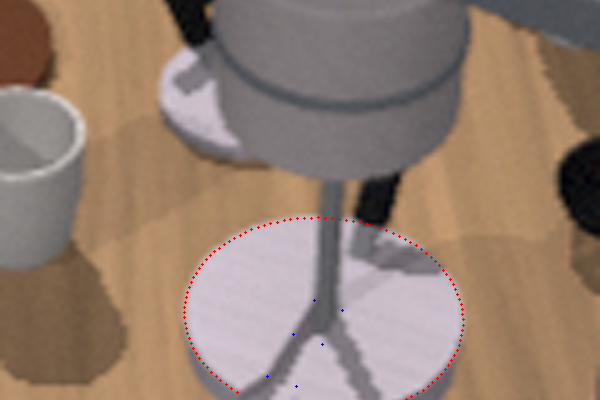

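The final picture shows the large weight flat and concentric: its rim follows the predicted home outline. The slot runs down-left at about (265,376), and the gripper is clear. I'll hand it in.

```bash
python3 -c "
from rig import sign_off;print(sign_off())"
```

```text
the job is handed in; nothing more can be done
None
```

The large weight is on the hanger's stem, fully home and flat on the loaded weight, with its slot turned about 100° from the slot below; I handed the job in at about 12 s, and no verdict came back.

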